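# Dock a seed tray under the wire bail until the roller switch clicks

## Task

Slide the lidded seed tray, sloping end first, under the sprung wire bail of the misting dock and push it on just until it trips the roller-lever switch at the back: stop at the click, no more than about 4 mm past it. Let go and leave the tray lying there, held down by the bail with the switch still clicked, and leave the frog, saucer and spray nozzle where they are.

Things in the scene. Friction and masses are not known exactly. Their poses are not given: they have to be found in the camera images.
- tray_center (a point): Centre of the lidded seed tray's box, 22 mm above its underside. Black tray, flat white lid: 150 long (x) x 96 wide (y) x 44 mm high, 0.26 to 0.49 kg. x points to the sloping front end, z up. The rear end is a plain upright wall 75 mm behind the centre.
- tray_fin (a point): Middle of the black upright grip fin on the tray's lid: 48 long (tray x) x 14 wide (tray y) x 28 mm high. It lies 36 mm behind the tray centre and 58 mm above the tray's underside; fin top 72 mm above the underside.
- tray_front (a point): Point on the tray's front end wall, 75 mm ahead of its centre, 13 mm above its underside; axes as the tray. This end is upright for the lower 24 mm, then slopes back and up to the lid's full height 32 mm behind the front.
- tray: The seed tray again; origin under its centre, axes as above.
- dock: Misting dock, fixed on the bench: grey deck, origin on the bench below the bail's cross-bar at rest; x = way in, from the open mouth to the switch; z up. Deck from x = -180 to +128 mm, y = +-76 mm, top at z = 10 mm. The tray slides on the deck between two guide rails.
- dock_mouth (a point): Middle of the mouth between the guide rails, on the deck, at dock x = -70 mm. Rails: 104 mm apart inside, 14 mm high above the deck, from dock x = -70 to +84 mm, with lead-ins flaring outwards from -70 back to about -106 mm.
- bail_bar (a point): Middle of the bail's straight cross-bar (12 mm thick), which lies across the way in, at rest over dock x = 0, its underside 30 mm above the deck. The tray's slope lifts it as the tray is pushed in (about 10 N); then it rides on the flat lid with steady drag (about 5 N in all), enough to keep a released tray from being pushed back.
- bail: The sprung steel wire bail; origin on its hinge line across the dock at x = 99 mm, 48 mm above the bench, on posts 58 mm high at y = +-65 mm. Its bar presses down with about 5 to 7 N and can be lifted.
- roller (a point): Centre of the switch lever's white roller: 18 mm diameter, 14 mm high, axis upright, 13 mm above the deck. At rest its front is at about dock x = 58 mm; the tray's front wall pushes it back. The black switch body behind it starts at dock x = 88 mm (a thin hood at 76 mm), top 40 mm above the bench.
- lever: The roller lever; origin on its upright pin at dock x = 90, y = +38 mm; roller at the end of its 60 mm arm. It first swings freely (under 1 N) over a gap that differs from start to start, so the click comes with the tray front anywhere from about 64 to 75 mm along dock x. Then it bears on the plunger.
- plunger (a joint): Travel (m) of the switch's hidden spring plunger, 0 = not pressed. It yields at about 3 N, the force peaks at about 5 N at 2 mm, then drops away as it snaps over: the click, made at 3 mm; least, about 2 to 2.5 N, at 6.5 mm. Beyond 8 mm is overtravel; hard stop at 10 mm. The roller moves about 1.2 times as far. It springs back if the tray backs off.
- frog: Ceramic frog ornament, about 95 mm wide and 77 mm high, origin under it; bystander.
- saucer: Terracotta saucer, 130 mm diameter, 24 mm high, origin under its centre; bystander.
- nozzle: Stainless spray nozzle lying on its side, about 130 mm long, with a handle; bystander.
Not all that is in view belongs to the job. What is shaped like the tray but red or turquoise is not meant.

How it is judged:
By the outcome, as a careful person would: the job done as asked, in the order asked, and still so for the second after the job is handed in, with the robot touching nothing.
It also fails if it takes over 72 s, if anything falls off the work surface, if the arm or the gripper's body presses on something with over 40 N, if the wrist force passes 120 N, or if a joint passes its speed limit or range.

## Robot

A 6-joint arm with a two-finger parallel gripper is mounted at the origin on the work surface. World frame = base frame: x ahead of the robot, y to its left, z up, the work surface at z = 0. Lengths are in m, angles in rad, forces in N, time in s.
With the tool pointing down it reaches from about 0.35 to 0.975 m from the base axis. Payload 7.1 kg.
Tool frame: the origin (TCP) lies midway between the tips of the shut fingers; the grasp point (between the pads) lies 19 mm behind it; z points along the fingers, y is the direction in which the jaws open and shut (so a half turn about z gives the same grasp; the last joint's range is limited). The gripper opens to 88 mm and grips with 3 to 60 N. Pads are 20 mm wide; open, the fingers measure 115 mm over their backs; the gripper's body (75 mm by 178 mm) begins 61 mm behind the grasp point.
Start: joints at [1.325, 0.423, 1.63, -0, 1.089, -0.019], TCP at [0.141, 0.609, 0.223] pointing down, gripper open.
Joint ranges: [-3, 3], [-0.9, 2.11], [0.09, 2.58], [-1.31, 4.45], [0.11, 2.69], [-2.54, 2.54]. Speed limits (rad/s): [2.39, 2.39, 3.01, 3.14, 3.14, 3.14].

## Interface

Orientations are given as a unit quaternion [w, x, y, z].
In Python, from plant import manip, camera, camera_info gives the robot as it stands.
- The arm moves only by the tool move_arm, never from a script. Its argument "commands" is one flat list of numbers, 7 for each row, row after row: the turn, a rotation vector about the tool's x, y, z in rad, then the shift along the tool's x, y, z in cm, then the closure, from -1 (fully open) to 1 (shut). A call has exactly 10 rows; each row is the pose to reach, as a shift and turn from the pose commanded when the call began, along the tool's axes at that moment; what a row does not reach only later rows make up. A row lasts 1/12 s, in which the tool goes at most 41.7 mm and 7.16 degrees, less where a joint would pass 70% of its speed; a pose out of reach is approached as far as the arm can. A call with a gripper value outside its range is refused whole. The fingers move at their own pace and stop on an object; "newtons" is the grip in N (left out, the last holds). Time passes only in rows, so rows that repeat a pose let the fingers close, or fill a call up. It gives the time, the measured TCP pose, the force and the opening at its end, in the units of the state.
- manip.state(): the state, without advancing time (a new reading comes with each control period).
- camera(name): name is "scene" or "top"; returns the picture (480x640x3 uint8, red, green, blue); there is no depth.
- camera_info(name): a dict with "vertical_fov" (degrees; the focal length in pixels is half the picture's height over the tangent of half this angle, whatever the lens; pixels are square), "cx", "cy" (the principal point, pixels), "rvec" (rotation vector, rad) and "tvec" (3), from world to camera coordinates, as OpenCV has them. Camera axes: x right, y down, z forward; pixel columns grow to the right and rows downward; lengths in m; the calibration is good to about 2 mm. A picture is of the moment at which its call begins. camera_info takes no time and is no camera call.
- manip.job_done(): hands the job in, once; it reports no verdict.
The state is a dict: "clock": time; "joint_positions": joint angles; "joint_velocities": joint speeds; "joint_efforts": joint torques, N m; "position": TCP position; "tool_rot": TCP orientation; "force": force on the tool from outside, world axes, zero at the start; "moment": the same for the moment, N m; "width": finger opening in m.
Only numpy, scipy, OpenCV 4.12 (cv2) and the standard library are available. Lean on these libraries where they do the work, as an engineer would, in place of code of your own. Each camera call takes 0.05 s, during which the arm holds its last target.

## Working session

There is one attempt and no reset: what is moved stays moved. The work goes in short steps, Python scripts to look and compute and a tool call to move; the robot and the scene stay as the last step left them, time stands still between calls to the robot, and variables do not carry over. Pictures are saved under pics/ and viewed, and the job is handed in when it is done.

Besides the shell and the picture viewer there is one more tool, called after "Emit:" by a JSON object that holds its "method" and its "body". move_arm: Moves the arm, as the interface text tells. Its arguments: {"type":"object","properties":{"commands":{"type":"array","items":{"type":"number"}},"newtons":{"type":"number"}},"required":["commands"]}

```bash
mkdir -p pics; ls
python3 - <<'E'
from plant import manip,camera,camera_info
import cv2
for n in("scene","top"):
    cv2.imwrite(f"pics/{n}0.png",camera(n)[:,:,::-1]); print(n,camera_info(n))
print(manip.state())
E
```

```text
pics
scene {'vertical_fov': 54.963214838064914, 'cx': 320.16233972131647, 'cy': 245.66935848070568, 'rvec': array([ 1.25466201,  2.027807  , -1.08808292]), 'tvec': array([ 0.29795293, -0.14914264,  1.53679566])}
top {'vertical_fov': 56.685846485244205, 'cx': 315.6669887650317, 'cy': 235.64363759171945, 'rvec': array([ 2.15613982, -2.17609355,  0.08648794]), 'tvec': array([-0.0575315 ,  0.49169805,  1.22870316])}
{'clock': 0.1, 'joint_positions': array([ 1.32503230e+00,  4.23755718e-01,  1.63056428e+00, -1.79816650e-05,
        1.08862594e+00, -1.89867938e-02]), 'joint_velocities': array([ 0.00230272, -0.00177248, -0.00161256, -0.00091624,  0.00023487,
       -0.00096173]), 'joint_efforts': array([ 5.49223932e-04, -5.45613062e+01, -2.74325520e+01,  6.45018672e-02,
        1.87304348e-02, -4.56034434e-05]), 'position': array([0.14037792, 0.60853438, 0.22200424]), 'tool_rot': array([-8.14159769e-05,  1.13141626e-01,  9.93578640e-01, -6.71772329e-04]), 'force': array([ 0.0033966 , -1.05591375,  0.31827144]), 'moment': array([-0.04232791, -0.00328256,  0.0038697 ]), 'width': 0.0879496820415144}
```

View pics/scene0.png

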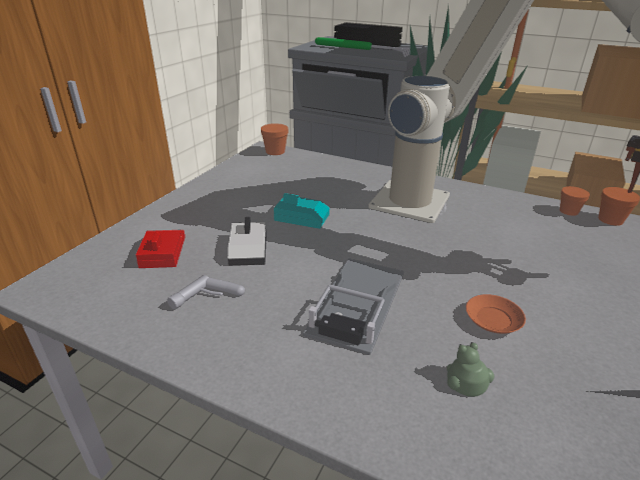

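View pics/top0.png

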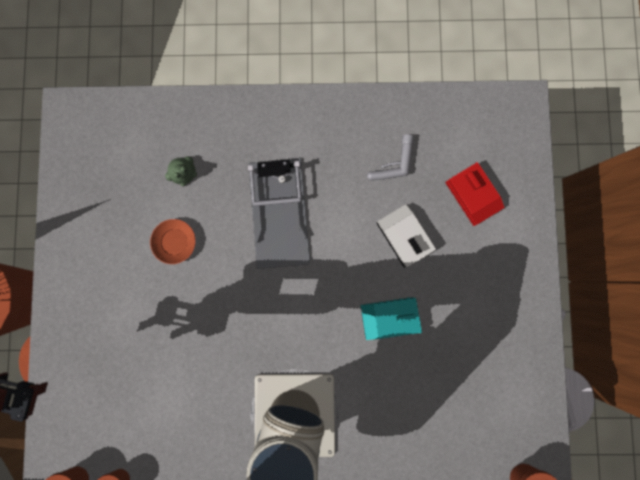

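```bash
cat > h.py <<'E'
import numpy as np,cv2
from plant import manip,camera,camera_info
from scipy.spatial.transform import Rotation as R
def cam(n):
    i=camera_info(n); f=240/np.tan(np.radians(i['vertical_fov'])/2)
    K=np.array([[f,0,i['cx']],[0,f,i['cy']],[0,0,1]]); return K,np.array(i['rvec']),np.array(i['tvec'])
def proj(n,P):
    K,r,t=cam(n); return cv2.projectPoints(np.atleast_2d(np.array(P,float)),r,t,K,None)[0][:,0]
def ray(n,uv,z):
    K,r,t=cam(n); M=cv2.Rodrigues(r)[0]; c=-M.T@t
    uv=np.atleast_2d(uv); d=(M.T@np.linalg.inv(K)@np.c_[uv,np.ones(len(uv))].T).T
    return c+d*((z-c[2])/d[:,2])[:,None]
E
python3 - <<'E'
from h import *
for n in("scene","top"):
    K,r,t=cam(n);M=cv2.Rodrigues(r)[0];print(n,-M.T@t,proj(n,[[.14,.609,.22],[0,0,0],[.5,0,0]]).round())
    im=cv2.imread(f"pics/{n}0.png")
    c={'scene':[(200,200,100,80),(290,240,140,120)],'top':[(360,190,90,90),(230,140,100,140)]}[n]
    for k,(x,y,w,h) in enumerate(c):
        s=min(800//w,600//h);cv2.imwrite(f"pics/{n}_c{k}.png",cv2.resize(im[y:y+h,x:x+w],None,fx=s,fy=s,interpolation=cv2.INTER_CUBIC));print(n,k,s)
E
```

```text
scene [1.36495494 0.32565578 0.70965254] [[653. 198.]
 [410. 201.]
 [351. 283.]]
scene 0 7
scene 1 5
top [ 0.3731771  -0.07969516  1.26853295] [[ 26. 381.]
 [295. 414.]
 [294. 234.]]
top 0 6
top 1 4
```

View pics/top_c0.png

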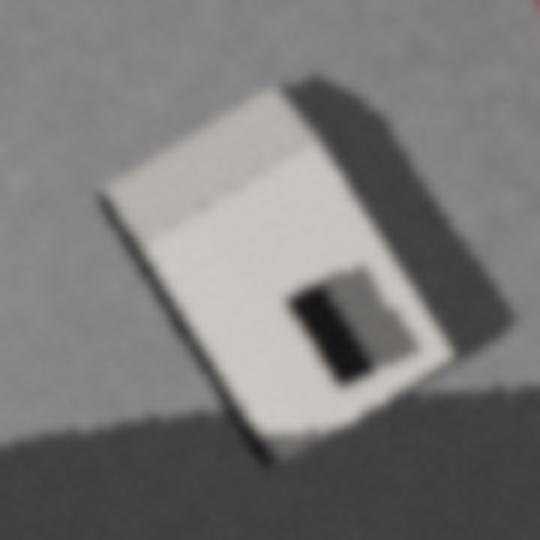

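View pics/top_c1.png

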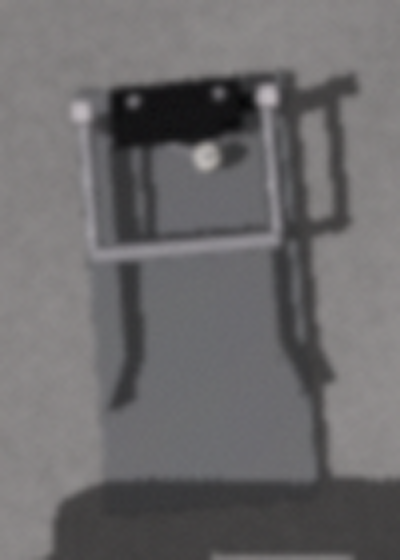

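View pics/scene_c1.png

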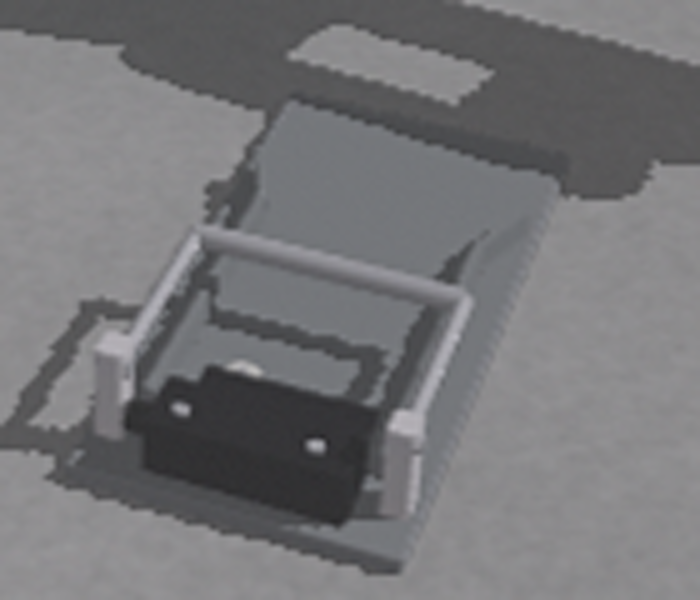

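View pics/scene_c0.png

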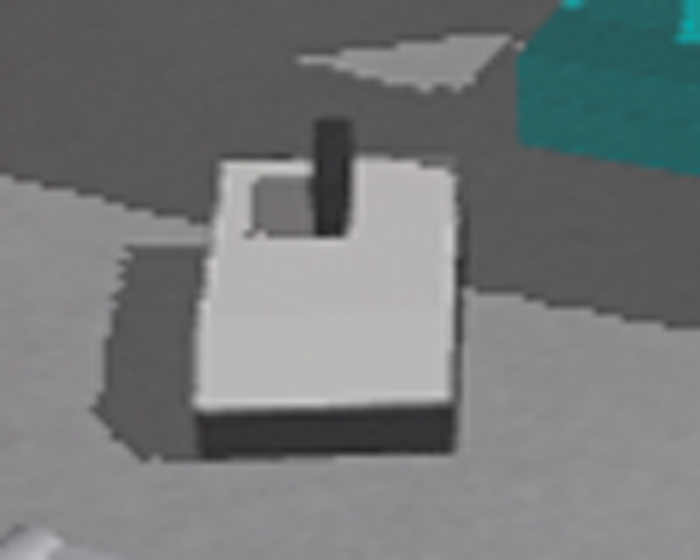

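Run:
```python
from h import *
def c0(l,s,o): return (np.array(l)+.5)/s-.5+np.array(o)
T=lambda l:c0(l,6,(360,190)); D=lambda l:c0(l,4,(230,140)); S1=lambda l:c0(l,5,(290,240)); S0=lambda l:c0(l,7,(200,200))
np.set_printoptions(precision=4,suppress=True)
a=ray('top',T([(103,190),(278,85)]),.024);b=ray('top',T([(150,240),(315,150)]),.044)
c=ray('top',T([(452,352),(273,458)]),.044);f=ray('top',T([(290,300),(325,287),(370,372),(345,385)]),.072)
for x in(a,b,c,f):print(x[:,:2], np.linalg.norm(x[0]-x[1]))
print('front->rear',np.linalg.norm(a.mean(0)[:2]-c.mean(0)[:2]))
d=b[1]-c[0];print('yaw side',np.degrees(np.arctan2(d[1],d[0])));d=a[1]-a[0];print('yaw front',np.degrees(np.arctan2(d[1],d[0]))+90)
print('center',((a+c)/2).mean(0),'fin',f.mean(0))
print('scene front', ray('scene',S0([(195,408),(458,402)]),.024)[:,:2],ray('scene',S0([(200,455),(455,452)]),0)[:,:2])
print('scene lid rear',ray('scene',S0([(218,160),(457,168)]),.044)[:,:2],'fintop',ray('scene',S0([(315,120),(350,120)]),.072)[:,:2],'finbase',ray('scene',S0([(318,236),(350,236)]),.044)[:,:2])
p=ray('top',D([(80,110),(266,95)]),.058);q=ray('top',D([(95,250),(279,238)]),.046)
print('posts',p[:,:2],np.linalg.norm(p[0]-p[1]),'bar',q[:,:2],q.mean(0))
d=p[0]-p[1];print('dockyaw',np.degrees(np.arctan2(d[1],d[0]))-90);d=q[0]-q[1];print(np.degrees(np.arctan2(d[1],d[0]))-90)
d=p.mean(0)-q.mean(0);print('bar->post',d,np.degrees(np.arctan2(d[1],d[0])))
print('roller',ray('top',D([(206,156)]),.030)[:,:2])
print('deck mouth',ray('top',D([(101,512),(325,478)]),.01)[:,:2])
print('scene mouth',ray('scene',S1([(290,95),(558,190)]),.01)[:,:2],'scene back r', ray('scene',S1([(400,562)]),.01)[:,:2])
print('scene posts',ray('scene',S1([(115,340),(405,418)]),.058)[:,:2],'bar',ray('scene',S1([(200,236),(467,300)]),.046)[:,:2])
```

```text
[[ 0.53   -0.2342]
 [ 0.5789 -0.3174]] 0.0964575299695219
[[ 0.5041 -0.2529]
 [ 0.545  -0.3298]] 0.08715286583826196
[[ 0.4511 -0.3896]
 [ 0.4034 -0.3066]] 0.09574049096333474
[[ 0.4734 -0.3109]
 [ 0.4791 -0.3267]
 [ 0.4407 -0.3457]
 [ 0.435  -0.3344]] 0.016812330514951353
front->rear 0.14624932535209742
yaw side 32.4894180471491
yaw front 30.438851892136228
center [ 0.4908 -0.312   0.034 ] fin [ 0.457  -0.3294  0.072 ]
scene front [[ 0.5783 -0.318 ]
 [ 0.5303 -0.2333]] [[ 0.5755 -0.3205]
 [ 0.53   -0.2362]]
scene lid rear [[ 0.4509 -0.3956]
 [ 0.4117 -0.306 ]] fintop [[ 0.4455 -0.3496]
 [ 0.4391 -0.3372]] finbase [[ 0.4817 -0.3264]
 [ 0.4759 -0.3153]]
posts [[ 0.6809  0.1194]
 [ 0.69   -0.01  ]] 0.1297165727412081 bar [[ 0.5845  0.1104]
 [ 0.5915 -0.0179]] [0.588  0.0462 0.046 ]
dockyaw 3.9913375824876027
3.1362636997816935
bar->post [0.0975 0.0085 0.012 ] 4.972378737376236
roller [[0.6537 0.0344]]
deck mouth [[ 0.4032  0.1108]
 [ 0.4258 -0.0478]]
scene mouth [[ 0.4191 -0.0452]
 [ 0.4347  0.1084]] scene back r [[0.7091 0.1284]]
scene posts [[ 0.6884 -0.0137]
 [ 0.6778  0.1149]] bar [[ 0.5927 -0.0179]
 [ 0.5801  0.1083]]
```

```bash
cat >> h.py <<'E'
np.set_printoptions(precision=4,suppress=True)
DO=np.array([.5875,.0455]);DY=4.2
def dock(x,y=0):
    a=np.radians(DY);return DO+np.array([x*np.cos(a)-y*np.sin(a),x*np.sin(a)+y*np.cos(a)])
def rot(yd): # tool down, tool y at world angle yd deg
    a=np.radians(yd);y=np.array([np.cos(a),np.sin(a),0]);z=np.array([0,0,-1.]);return R.from_matrix(np.c_[np.cross(y,z),y,z])
def rel(P,yd):
    s=manip.state();r=R.from_quat(np.roll(s['tool_rot'],-1))
    y=r.as_matrix()[:,1]
    print('t',s['clock'],'pos',s['position'],'yaw',np.degrees(np.arctan2(y[1],y[0])),'w',s['width'],'F',s['force'],'j',s['joint_positions'])
    print('turn',(r.inv()*rot(yd)).as_rotvec(),'shift cm',r.inv().apply(np.array(P)-s['position'])*100)
E
python3 - <<'E'
from h import *
rel([.40,.30,.2],20)
E
```

```text
t 0.1 pos [0.1404 0.6085 0.222 ] yaw 77.00710050431016 w 0.0879496820415144 F [ 0.0034 -1.0559  0.3183] j [ 1.325   0.4238  1.6306 -0.      1.0886 -0.019 ]
turn [-0.0012  0.0007  0.995 ] shift cm [-32.2343 -24.2234   2.2329]
```

Emit:
{"method": "move_arm", "body": {"commands": [0,0,1.0,-32.2,-24.2,2.2,0.2,0,0,1.0,-32.2,-24.2,2.2,0.2,0,0,1.0,-32.2,-24.2,2.2,0.2,0,0,1.0,-32.2,-24.2,2.2,0.2,0,0,1.0,-32.2,-24.2,2.2,0.2,0,0,1.0,-32.2,-24.2,2.2,0.2,0,0,1.0,-32.2,-24.2,2.2,0.2,0,0,1.0,-32.2,-24.2,2.2,0.2,0,0,1.0,-32.2,-24.2,2.2,0.2,0,0,1.0,-32.2,-24.2,2.2,0.2]}}

```text
clock: 0.93
position: [0.4012, 0.2981, 0.2004]
tool_rot: [0.0, 0.576, 0.817, -0.0]
force: [0.6, 0.6, 0.8]
width: 0.0351
```

Run:
```python
from h import *
rel([.464,-.08,.18],-40)
```

```text
t 0.9333 pos [0.4012 0.2981 0.2004] yaw 19.607738590682164 w 0.03509490873238723 F [0.5512 0.6416 0.8488] j [ 0.6154  0.2704  1.921  -0.0006  0.9507  0.2736]
turn [0.     0.0007 1.0404] shift cm [-37.7193  -6.77     2.0638]
```

Emit:
{"method": "move_arm", "body": {"commands": [0,0,1.04,-37.7,-6.8,2.0,0.2,0,0,1.04,-37.7,-6.8,2.0,0.2,0,0,1.04,-37.7,-6.8,2.0,0.2,0,0,1.04,-37.7,-6.8,2.0,0.2,0,0,1.04,-37.7,-6.8,2.0,0.2,0,0,1.04,-37.7,-6.8,2.0,0.2,0,0,1.04,-37.7,-6.8,2.0,0.2,0,0,1.04,-37.7,-6.8,2.0,0.2,0,0,1.04,-37.7,-6.8,2.0,0.2,0,0,1.04,-37.7,-6.8,2.0,0.2]}}

```text
clock: 1.77
position: [0.4637, -0.0818, 0.1805]
tool_rot: [0.001, 0.907, 0.421, 0.0]
force: [0.8, 0.3, -0.5]
width: 0.035
```

Run:
```python
from h import *
rel([.463,-.328,.12],-60)
```

```text
t 1.7667 pos [ 0.4637 -0.0818  0.1805] yaw -40.22298854439095 w 0.03500736701944198 F [ 0.8378  0.2612 -0.5079] j [-0.1992  0.2581  1.9972 -0.0013  0.8851  0.5036]
turn [0.0015 0.0001 0.3452] shift cm [-18.8409  15.8355   6.0844]
```

Emit:
{"method": "move_arm", "body": {"commands": [0,0,0.345,-18.8,15.8,6.1,0.2,0,0,0.345,-18.8,15.8,6.1,0.2,0,0,0.345,-18.8,15.8,6.1,0.2,0,0,0.345,-18.8,15.8,6.1,0.2,0,0,0.345,-18.8,15.8,6.1,0.2,0,0,0.345,-18.8,15.8,6.1,0.2,0,0,0.345,-18.8,15.8,6.1,0.2,0,0,0.345,-18.8,15.8,6.1,0.2,0,0,0.345,-18.8,15.8,6.1,0.2,0,0,0.345,-18.8,15.8,6.1,0.2]}}

```text
clock: 2.6
position: [0.4636, -0.3211, 0.1197]
tool_rot: [-0.0, 0.965, 0.262, -0.0]
force: [-0.4, 0.2, -0.5]
width: 0.0354
```

Run:
```python
from h import *
rel([.463,-.328,.049],-60)
for n,(x,y,w,h) in {'scene':(190,170,130,110),'top':(360,180,110,100)}.items():
    im=camera(n)[:,:,::-1]; cv2.imwrite(f"pics/{n}1.png",cv2.resize(im[y:y+h,x:x+w],None,fx=5,fy=5,interpolation=2))
```

```text
t 2.6 pos [ 0.4636 -0.3211  0.1197] yaw -59.5729794804353 w 0.035387955326555545 F [-0.4191  0.2075 -0.4638] j [-0.627   0.4753  1.834   0.0003  0.8333  0.4126]
turn [-0.001   0.0002  0.0075] shift cm [-0.3983  0.5757  7.0718]
```

View pics/scene1.png

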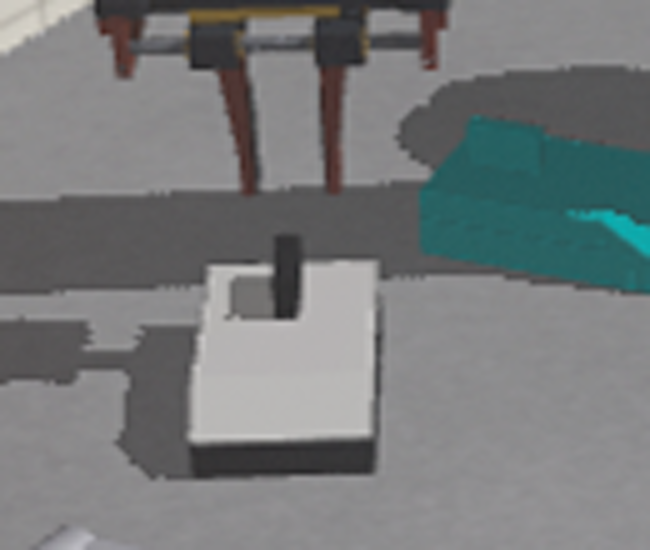

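View pics/top1.png

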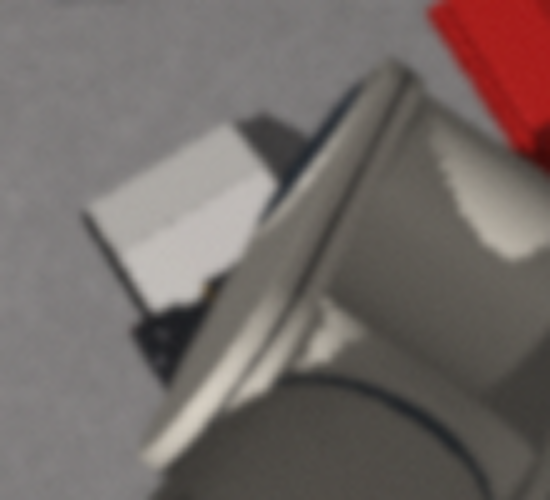

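Emit:
{"method": "move_arm", "body": {"commands": [0,0,0,0,0,2,0.2,0,0,0,0,0,4,0.2,0,0,0,0,0,5.5,0.2,0,0,0,0,0,6.5,0.2,0,0,0,0,0,7.1,0.2,0,0,0,0,0,7.1,0.2,0,0,0,0,0,7.1,0.2,0,0,0,0,0,7.1,1,0,0,0,0,0,7.1,1,0,0,0,0,0,7.1,1], "newtons": 50}}

```text
clock: 3.53
position: [0.4644, -0.3233, 0.0496]
tool_rot: [0.001, 0.965, 0.262, 0.001]
force: [0.6, -2.3, 0.5]
width: 0.0187
```

Run:
```python
from h import *
rel([.463,-.328,.049],-60)
```

```text
t 3.5333 pos [ 0.4644 -0.3233  0.0496] yaw -59.64302702661694 w 0.018689772149939058 F [ 0.6355 -2.254   0.549 ] j [-0.6291  0.5891  1.8547 -0.0002  0.6954  0.412 ]
turn [ 0.0022 -0.0008  0.0062] shift cm [-0.3604  0.3315  0.0569]
```

Emit:
{"method": "move_arm", "body": {"commands": [0,0,0,0,0,0,1,0,0,0,0,0,0,1,0,0,0,0,0,0,1,0,0,0,0,0,0,1,0,0,0,0,0,0,1,0,0,0,0,0,0,1,0,0,0,0,0,-0.2,1,0,0,0,0,0,-0.8,1,0,0,0,0,0,-1.4,1,0,0,0,0,0,-2,1]}}

```text
clock: 4.37
position: [0.4631, -0.3222, 0.0688]
tool_rot: [-0.001, 0.965, 0.262, -0.0]
force: [0.4, -0.5, -2.9]
width: 0.0135
```

Run:
```python
from h import *
rel([.463,-.328,.069],-60)
for n,(x,y,w,h) in {'scene':(190,170,130,110)}.items():
    im=camera(n)[:,:,::-1]; cv2.imwrite(f"pics/{n}2.png",cv2.resize(im[y:y+h,x:x+w],None,fx=5,fy=5,interpolation=2))
```

```text
t 4.3667 pos [ 0.4631 -0.3222  0.0688] yaw -59.64662958153373 w 0.013531987189162162 F [ 0.443  -0.5126 -2.9156] j [-0.629   0.5565  1.8515  0.      0.735   0.412 ]
turn [-0.0013  0.0006  0.0062] shift cm [-0.3022  0.4914 -0.0178]
```

View pics/scene2.png

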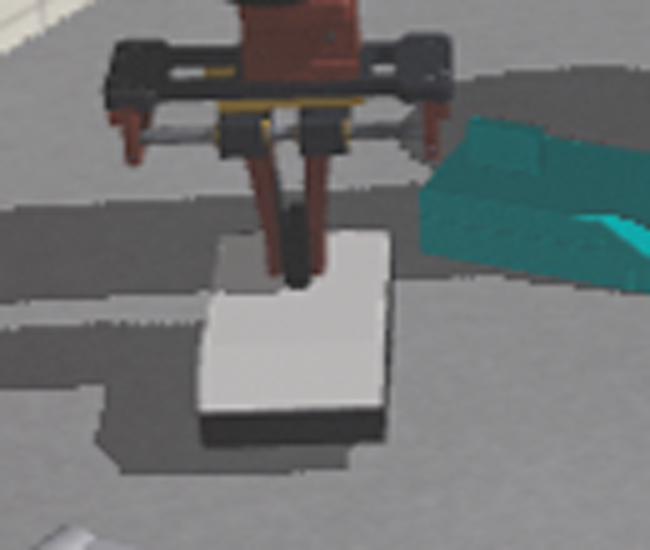

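Run:
```python
from h import *
rel([.445,-.14,.095],-73)
```

```text
t 4.4167 pos [ 0.4639 -0.3228  0.0701] yaw -59.645455859703645 w 0.013633564322726641 F [ 0.2846  0.317  -2.9181] j [-0.6289  0.5548  1.8505  0.0001  0.7356  0.412 ]
turn [ 0.0006 -0.0004  0.2331] shift cm [  7.6029 -16.7271  -2.5015]
```

Emit:
{"method": "move_arm", "body": {"commands": [0,0,0.02,0.3,-0.7,-1.2,1,0,0,0.04,1.2,-2.5,-2.2,1,0,0,0.07,2.1,-4.7,-2.5,1,0,0,0.1,3.1,-6.9,-2.5,1,0,0,0.13,4.1,-9.1,-2.5,1,0,0,0.16,5.1,-11.3,-2.5,1,0,0,0.19,6.1,-13.4,-2.5,1,0,0,0.21,6.9,-15.2,-2.5,1,0,0,0.23,7.4,-16.3,-2.5,1,0,0,0.23,7.6,-16.7,-2.5,1]}}

```text
clock: 5.25
position: [0.4442, -0.1385, 0.0938]
tool_rot: [-0.0, 0.989, 0.15, -0.0]
force: [0.7, -0.3, -4.5]
width: 0.0133
```

Run:
```python
from h import *
print(dock(-.173))
rel([*dock(-.173),.095],-90+DY)
```

```text
[0.415  0.0328]
t 5.25 pos [ 0.4442 -0.1385  0.0938] yaw -72.77296233068128 w 0.013308495650030533 F [ 0.67   -0.2954 -4.5278] j [-0.3279  0.4051  2.0592  0.0003  0.6782  0.942 ]
turn [-0.0006  0.0007  0.2274] shift cm [  2.2814 -17.2263  -0.1055]
```

Emit:
{"method": "move_arm", "body": {"commands": [0,0,0.02,0.2,-1,0,1,0,0,0.05,0.5,-3,0,1,0,0,0.08,0.8,-5.3,0,1,0,0,0.11,1.1,-7.6,0,1,0,0,0.14,1.4,-9.9,0,1,0,0,0.17,1.7,-12.2,0,1,0,0,0.2,2.0,-14.3,0,1,0,0,0.22,2.2,-16,0,1,0,0,0.227,2.2,-16.9,0,1,0,0,0.227,2.2,-17.2,0,1]}}

```text
clock: 6.08
position: [0.415, 0.0315, 0.0939]
tool_rot: [-0.0, 0.999, 0.037, 0.0]
force: [-0.5, -0.7, -3.7]
width: 0.0139
```

Run:
```python
from h import *
rel([*dock(-.173),.063],-90+DY)
im=camera('scene')[:,:,::-1];cv2.imwrite("pics/s3.png",cv2.resize(im[200:360,270:430],None,fx=3.75,fy=3.75,interpolation=2))
im=camera('top')[:,:,::-1];cv2.imwrite("pics/t3.png",cv2.resize(im[140:290,220:360],None,fx=4,fy=4,interpolation=2))
```

```text
t 6.0833 pos [0.415  0.0315 0.0939] yaw -85.7291753228198 w 0.013906521733486435 F [-0.4656 -0.6584 -3.6966] j [0.0472 0.3506 2.162  0.0001 0.6287 1.5434]
turn [-0.0001 -0.0002  0.0012] shift cm [ 0.0013 -0.1281  3.0883]
```

View pics/s3.png

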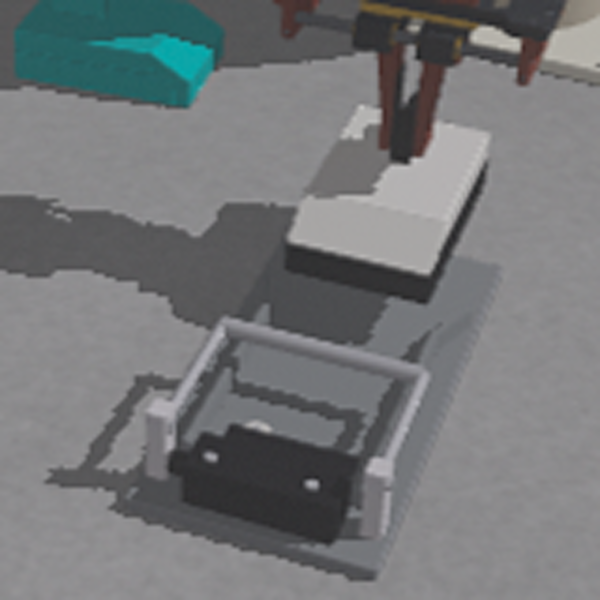

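View pics/t3.png

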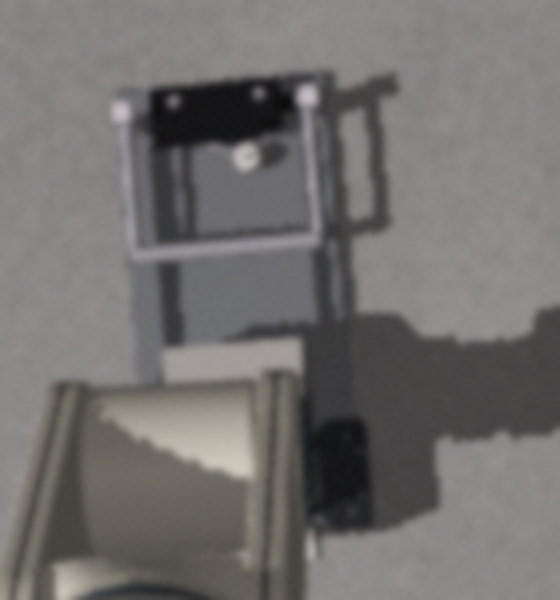

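Run:
```python
from h import *
f=lambda l,s,o:(np.array(l)+.5)/s-.5+np.array(o)
def todock(p):
    a=np.radians(DY);d=p[:,:2]-DO;return np.c_[d@[np.cos(a),np.sin(a)],d@[-np.sin(a),np.cos(a)]]
for n,uv in(('top',f([(162,349),(303,338)],4,(220,140))),('scene',f([(288,243),(433,277)],3.75,(270,200)))):
    p=ray(n,uv,.068);q=todock(p);d=p[0]-p[1];print(n,p[:,:2],q,q.mean(0),np.degrees(np.arctan2(d[1],d[0])))
# rails inner in top at deck; bar & posts again
q=todock(ray('top',f([(136,252),(318,238)],4,(220,140)),.046));print('bar',q)
q=todock(ray('top',f([(121,110),(307,94)],4,(220,140)),.058));print('post',q)
q=todock(ray('scene',f([(225,327),(427,376)],3.75,(270,200)),.046));print('bar s',q)
q=todock(ray('scene',f([(160,407),(378,466)],3.75,(270,200)),.058));print('post s',q)
q=todock(ray('scene',f([(375,578)],3.75,(270,200)),.01));print('corner s',q)
```

```text
top [[ 0.5123  0.0882]
 [ 0.5189 -0.0078]] [[-0.0718  0.0481]
 [-0.0723 -0.0481]] [-0.0721 -0.    ] 93.89932056350779
scene [[ 0.5215 -0.0073]
 [ 0.5137  0.0879]] [[-0.0697 -0.0478]
 [-0.0705  0.0477]] [-0.0701 -0.0001] -85.34891320232477
bar [[ 0.0003  0.0643]
 [-0.0006 -0.0628]]
post [[ 0.0985  0.0662]
 [ 0.0988 -0.0636]]
bar s [[ 0.0006 -0.0635]
 [-0.0022  0.0645]]
post s [[ 0.0983 -0.0663]
 [ 0.0973  0.0629]]
corner s [[0.1321 0.0753]]
```

Emit:
{"method": "move_arm", "body": {"commands": [0,0,0,0,0,0.6,1,0,0,0,0,0,1.5,1,0,0,0,0,0,2.2,1,0,0,0,0,0,2.7,1,0,0,0,0,0,3.0,1,0,0,0,0,0,3.2,1,0,0,0,0,0,3.3,1,0,0,0,0,0,3.4,1,0,0,0,0,0,3.4,1,0,0,0,0,0,3.4,1]}}

```text
clock: 7.02
position: [0.4153, 0.0307, 0.0599]
tool_rot: [-0.0, 0.999, 0.036, 0.0]
force: [-0.5, -0.4, -3.3]
width: 0.0139
```

Run:
```python
from h import *
rel([*dock(-.173),.0596],-90+DY)
im=camera('scene')[:,:,::-1];cv2.imwrite("pics/s4.png",cv2.resize(im[200:360,270:430],None,fx=3.75,fy=3.75,interpolation=2))
print(manip.state()['force'])
```

```text
t 7.0167 pos [0.4153 0.0307 0.0599] yaw -85.82362640773056 w 0.01387847616271003 F [-0.453  -0.4086 -3.288 ] j [0.0453 0.4264 2.1744 0.     0.5404 1.5432]
turn [ 0.     -0.0005 -0.0004] shift cm [-0.0152 -0.2112  0.0252]
[-1.1992 -0.3951 -3.5685]
```

View pics/s4.png

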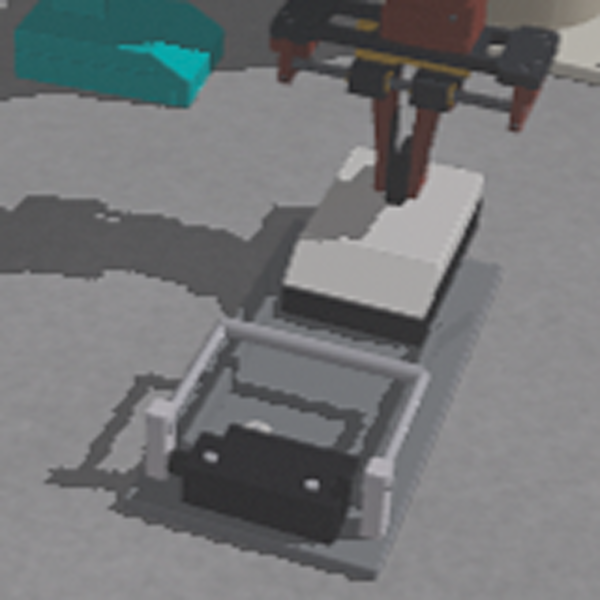

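Emit:
{"method": "move_arm", "body": {"commands": [0,0,0,0,-0.05,0,1,0,0,0,0,-0.1,0.02,1,0,0,0,0,-0.1,0.04,1,0,0,0,0,-0.1,0.06,1,0,0,0,0,-0.1,0.08,1,0,0,0,0,-0.1,0.1,1,0,0,0,0,-0.1,0.1,1,0,0,0,0,-0.1,0.1,1,0,0,0,0,-0.1,0.1,1,0,0,0,0,-0.1,0.1,1]}}

```text
clock: 7.9
position: [0.4152, 0.0318, 0.0595]
tool_rot: [-0.0, 0.999, 0.036, 0.0]
force: [-3.4, 1.6, 13.3]
width: 0.0137
```

Emit:
{"method": "move_arm", "body": {"commands": [0,0,0,0,0,-0.06,1,0,0,0,0.3,0,-0.06,1,0,0,0,0.8,0,-0.06,1,0,0,0,1.4,0,-0.06,1,0,0,0,2.0,0,-0.06,1,0,0,0,2.6,0,-0.06,1,0,0,0,3.2,0,-0.06,1,0,0,0,3.7,0,-0.06,1,0,0,0,4,0,-0.06,1,0,0,0,4,0,-0.06,1]}}

```text
clock: 8.73
position: [0.4562, 0.0347, 0.0596]
tool_rot: [0.0, 0.999, 0.036, 0.001]
force: [1.1, -0.4, 2.4]
width: 0.0138
```

Run:
```python
from h import *
rel([*dock(-.133),.0596],-90+DY)
im=camera('scene')[:,:,::-1];cv2.imwrite("pics/s5.png",cv2.resize(im[200:360,270:430],None,fx=3.75,fy=3.75,interpolation=2))
im=camera('top')[:,:,::-1];cv2.imwrite("pics/t5.png",cv2.resize(im[140:290,220:360],None,fx=4,fy=4,interpolation=2))
print(manip.state()['force'])
```

```text
t 8.7333 pos [0.4562 0.0347 0.0596] yaw -85.82514270760603 w 0.013834483578242197 F [ 1.0917 -0.4209  2.3817] j [ 0.0499  0.465   2.0889 -0.0001  0.5861  1.5478]
turn [ 0.0001 -0.0016 -0.0004] shift cm [-0.1244 -0.1191 -0.0043]
[1.6385 0.2025 2.5827]
```

View pics/s5.png

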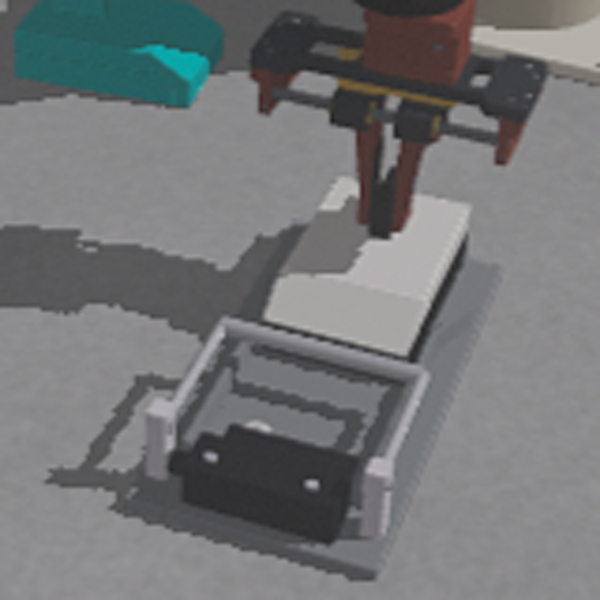

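View pics/t5.png

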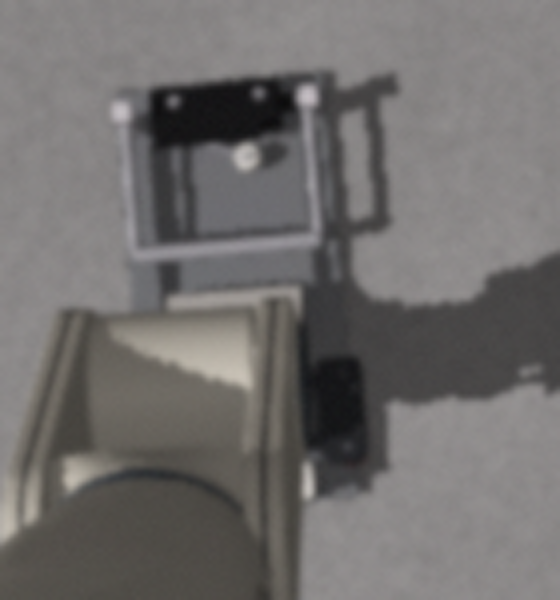

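Emit:
{"method": "move_arm", "body": {"commands": [0,0,0,0.2,0,0,1,0,0,0,0.5,0,0,1,0,0,0,0.9,0,0,1,0,0,0,1.3,0,0,1,0,0,0,1.7,0,0,1,0,0,0,2.1,0,0,1,0,0,0,2.5,0,0,1,0,0,0,2.8,0,0,1,0,0,0,3.0,0,0,1,0,0,0,3.0,0,0,1]}}

```text
clock: 9.67
position: [0.4847, 0.0368, 0.0595]
tool_rot: [0.0, 0.999, 0.036, -0.0]
force: [-2.0, -0.5, 7.6]
width: 0.0139
```

Emit:
{"method": "move_arm", "body": {"commands": [0,0,0,0.2,0,0,1,0,0,0,0.5,0,0,1,0,0,0,0.9,0,0,1,0,0,0,1.3,0,0,1,0,0,0,1.7,0,0,1,0,0,0,2.1,0,0,1,0,0,0,2.5,0,0,1,0,0,0,2.8,0,0,1,0,0,0,3.0,0,0,1,0,0,0,3.0,0,0,1]}}

```text
clock: 10.5
position: [0.5101, 0.0387, 0.0593]
tool_rot: [0.0, 0.999, 0.037, -0.005]
force: [-14.1, -1.2, 21.3]
width: 0.0134
```

```bash
cat >> h.py <<'E'
def st():
    s=manip.state();a=np.radians(DY);d=s['position'][:2]-DO;c=np.array([np.cos(a),np.sin(a)]);F=s['force']
    return np.r_[s['clock'],d@c*1e3+102,(d@[-c[1],c[0]])*1e3,s['position'][2]*1e3,F[:2]@c,F[:2]@[-c[1],c[0]],F[2],s['moment'],s['width']*1e3]
E
python3 - <<'E'
from h import *
print(st())
im=camera('scene')[:,:,::-1];cv2.imwrite("pics/s6.png",cv2.resize(im[200:360,270:430],None,fx=3.75,fy=3.75,interpolation=2))
print(st())
E
```

```text
[ 10.5     24.2673  -1.1068  59.3061 -14.1725  -0.1389  21.2888  -0.1439
   2.4355   0.2392  13.3584]
[ 10.55    24.2527  -1.1092  59.2904 -15.459    1.1424  21.9521  -0.1351
   2.4629   0.1581  13.7192]
```

View pics/s6.png

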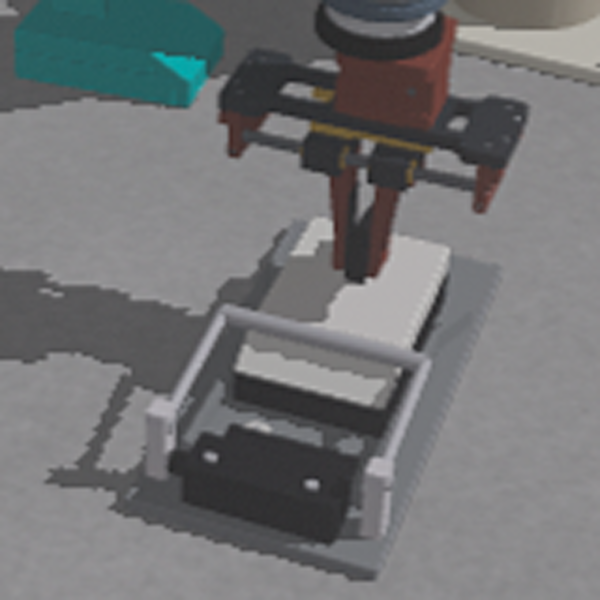

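Emit:
{"method": "move_arm", "body": {"commands": [0,0,0,0,0,-0.04,1,0,0,0,0.2,0,-0.08,1,0,0,0,0.4,0,-0.08,1,0,0,0,0.7,0,-0.08,1,0,0,0,1.0,0,-0.08,1,0,0,0,1.3,0,-0.08,1,0,0,0,1.5,0,-0.08,1,0,0,0,1.5,0,-0.08,1,0,0,0,1.5,0,-0.08,1,0,0,0,1.5,0,-0.08,1]}}

```text
clock: 11.38
position: [0.5271, 0.0399, 0.0594]
tool_rot: [0.0, 0.999, 0.036, -0.003]
force: [-4.6, 0.2, 3.0]
width: 0.0138
```

Run:
```python
from h import *
print(st())
```

```text
[11.3833 41.393  -1.1341 59.3628 -4.6066  0.5562  2.9896 -0.0217  1.1672
  0.0034 13.7955]
```

Emit:
{"method": "move_arm", "body": {"commands": [0,0,0,0.1,0,0,1,0,0,0,0.3,0,0,1,0,0,0,0.5,0,0,1,0,0,0,0.7,0,0,1,0,0,0,0.9,0,0,1,0,0,0,1.1,0,0,1,0,0,0,1.2,0,0,1,0,0,0,1.3,0,0,1,0,0,0,1.4,0,0,1,0,0,0,1.4,0,0,1]}}

```text
clock: 12.22
position: [0.5407, 0.0409, 0.0594]
tool_rot: [0.0, 0.999, 0.036, -0.003]
force: [-6.8, -0.9, 4.3]
width: 0.0139
```

Run:
```python
from h import *
print(st())
im=camera('top')[:,:,::-1];cv2.imwrite("pics/t7.png",cv2.resize(im[140:240,220:320],None,fx=6,fy=6,interpolation=2))
print(st())
im=camera('scene')[:,:,::-1];cv2.imwrite("pics/s7.png",cv2.resize(im[250:350,290:410],None,fx=6,fy=6,interpolation=2))
print(st())
```

```text
[12.2167 55.0041 -1.1209 59.3532 -6.8042 -0.435   4.3476 -0.0472  1.2958
 -0.0352 13.8886]
[12.2667 55.0025 -1.1533 59.3395 -6.5966 -0.366   4.4151  0.0104  1.318
 -0.0226 13.8885]
[12.3167 55.0206 -1.132  59.3556 -7.1506 -0.0352  4.4767 -0.0528  1.3012
 -0.0351 13.8367]
```

View pics/t7.png

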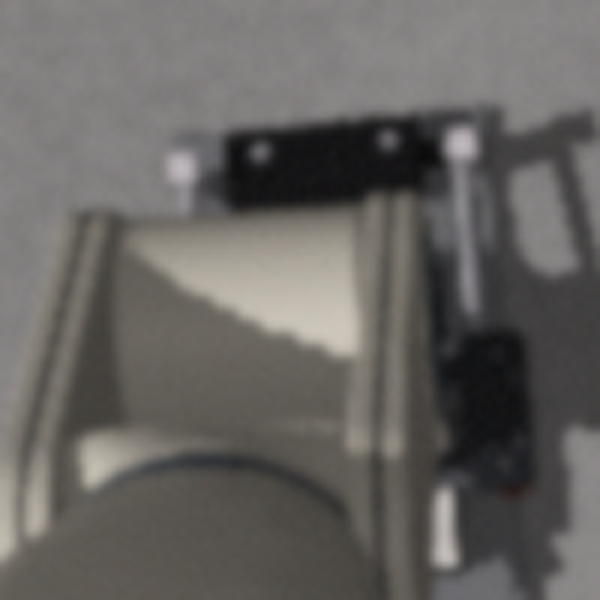

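View pics/s7.png

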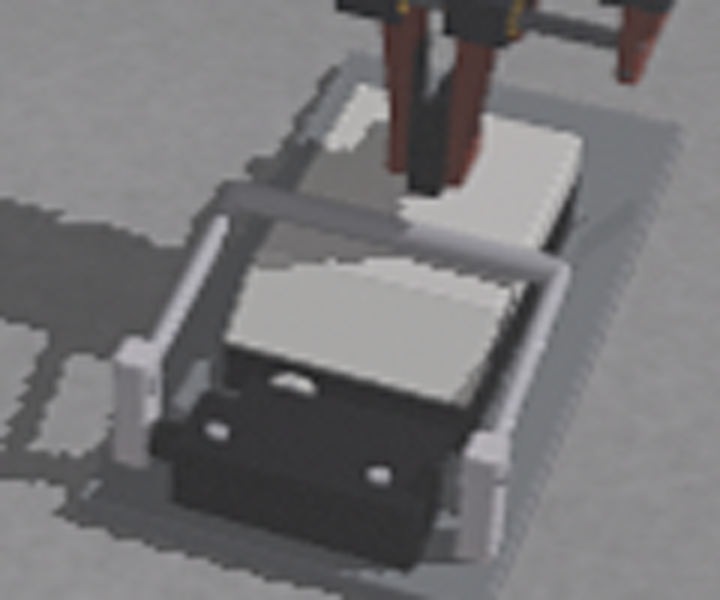

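Emit:
{"method": "move_arm", "body": {"commands": [0,0,0,0.04,0,0,1,0,0,0,0.08,0,0,1,0,0,0,0.12,0,0,1,0,0,0,0.16,0,0,1,0,0,0,0.2,0,0,1,0,0,0,0.24,0,0,1,0,0,0,0.27,0,0,1,0,0,0,0.3,0,0,1,0,0,0,0.3,0,0,1,0,0,0,0.3,0,0,1]}}

```text
clock: 13.15
position: [0.5435, 0.0411, 0.0593]
tool_rot: [0.0, 0.999, 0.036, -0.003]
force: [-6.9, -0.7, 5.7]
width: 0.0138
```

Run:
```python
from h import *
print(st())
```

```text
[13.15   57.81   -1.1285 59.3478 -6.9435 -0.1937  5.6928 -0.0364  1.4068
  0.0296 13.8019]
```

Emit:
{"method": "move_arm", "body": {"commands": [0,0,0,0.02,0,0,1,0,0,0,0.04,0,0,1,0,0,0,0.06,0,0,1,0,0,0,0.08,0,0,1,0,0,0,0.1,0,0,1,0,0,0,0.12,0,0,1,0,0,0,0.14,0,0,1,0,0,0,0.16,0,0,1,0,0,0,0.18,0,0,1,0,0,0,0.2,0,0,1]}}

```text
clock: 13.98
position: [0.5452, 0.0412, 0.0594]
tool_rot: [0.0, 0.999, 0.036, -0.003]
force: [-8.4, 0.0, 6.8]
width: 0.0138
```

Run:
```python
from h import *
print(st())
```

```text
[13.9833 59.5223 -1.1538 59.3603 -8.4     0.6283  6.7987 -0.109   1.5511
 -0.0314 13.7774]
```

Emit:
{"method": "move_arm", "body": {"commands": [0,0,0,0.02,0,0,1,0,0,0,0.04,0,0,1,0,0,0,0.06,0,0,1,0,0,0,0.08,0,0,1,0,0,0,0.1,0,0,1,0,0,0,0.12,0,0,1,0,0,0,0.14,0,0,1,0,0,0,0.16,0,0,1,0,0,0,0.18,0,0,1,0,0,0,0.2,0,0,1]}}

```text
clock: 14.82
position: [0.5472, 0.0414, 0.0593]
tool_rot: [0.0, 0.999, 0.036, -0.003]
force: [-8.1, -0.5, 6.0]
width: 0.0137
```

Run:
```python
from h import *
print(st())
```

```text
[14.8167 61.4689 -1.1544 59.3378 -8.1007  0.0436  6.0353 -0.0765  1.4927
  0.0121 13.7421]
```

Emit:
{"method": "move_arm", "body": {"commands": [0,0,0,0.01,0,0,1,0,0,0,0.02,0,0,1,0,0,0,0.03,0,0,1,0,0,0,0.04,0,0,1,0,0,0,0.05,0,0,1,0,0,0,0.06,0,0,1,0,0,0,0.07,0,0,1,0,0,0,0.08,0,0,1,0,0,0,0.09,0,0,1,0,0,0,0.1,0,0,1]}}

```text
clock: 15.65
position: [0.5482, 0.0414, 0.0593]
tool_rot: [0.0, 0.999, 0.036, -0.003]
force: [-8.8, -0.1, 6.7]
width: 0.0135
```

Run:
```python
from h import *
print(st())
```

```text
[15.65   62.4736 -1.1622 59.3237 -8.7814  0.5305  6.7494 -0.0952  1.507
 -0.0397 13.4831]
```

Emit:
{"method": "move_arm", "body": {"commands": [0,0,0,0.01,0,0,1,0,0,0,0.02,0,0,1,0,0,0,0.03,0,0,1,0,0,0,0.04,0,0,1,0,0,0,0.05,0,0,1,0,0,0,0.06,0,0,1,0,0,0,0.07,0,0,1,0,0,0,0.08,0,0,1,0,0,0,0.09,0,0,1,0,0,0,0.1,0,0,1]}}

```text
clock: 16.48
position: [0.5492, 0.0415, 0.0593]
tool_rot: [0.0, 0.999, 0.036, -0.003]
force: [-8.6, -1.3, 6.4]
width: 0.0134
```

Run:
```python
from h import *
print(st())
```

```text
[16.4833 63.485  -1.1523 59.3228 -8.6297 -0.6701  6.3651 -0.0493  1.4772
 -0.0106 13.4286]
```

Emit:
{"method": "move_arm", "body": {"commands": [0,0,0,0.01,0,0,1,0,0,0,0.02,0,0,1,0,0,0,0.03,0,0,1,0,0,0,0.04,0,0,1,0,0,0,0.05,0,0,1,0,0,0,0.06,0,0,1,0,0,0,0.07,0,0,1,0,0,0,0.08,0,0,1,0,0,0,0.09,0,0,1,0,0,0,0.1,0,0,1]}}

```text
clock: 17.32
position: [0.5502, 0.0416, 0.0593]
tool_rot: [0.0, 0.999, 0.036, -0.003]
force: [-7.8, -0.8, 7.1]
width: 0.0138
```

Run:
```python
from h import *
print(st())
```

```text
[17.3167 64.4999 -1.1557 59.3478 -7.7979 -0.211   7.1045 -0.106   1.4629
 -0.0106 13.8353]
```

Emit:
{"method": "move_arm", "body": {"commands": [0,0,0,0.01,0,0,1,0,0,0,0.02,0,0,1,0,0,0,0.03,0,0,1,0,0,0,0.04,0,0,1,0,0,0,0.05,0,0,1,0,0,0,0.06,0,0,1,0,0,0,0.07,0,0,1,0,0,0,0.08,0,0,1,0,0,0,0.09,0,0,1,0,0,0,0.1,0,0,1]}}

```text
clock: 18.15
position: [0.5512, 0.0417, 0.0593]
tool_rot: [0.0, 0.999, 0.036, -0.003]
force: [-8.3, -0.9, 6.4]
width: 0.0137
```

Run:
```python
from h import *
print(st())
```

```text
[18.15   65.4746 -1.1616 59.3318 -8.3053 -0.3196  6.4081 -0.1042  1.5165
 -0.0482 13.6665]
```

Emit:
{"method": "move_arm", "body": {"commands": [0,0,0,0.01,0,0,1,0,0,0,0.02,0,0,1,0,0,0,0.03,0,0,1,0,0,0,0.04,0,0,1,0,0,0,0.05,0,0,1,0,0,0,0.06,0,0,1,0,0,0,0.07,0,0,1,0,0,0,0.08,0,0,1,0,0,0,0.09,0,0,1,0,0,0,0.1,0,0,1]}}

```text
clock: 18.98
position: [0.5521, 0.0417, 0.0593]
tool_rot: [0.0, 0.999, 0.036, -0.003]
force: [-7.7, -0.9, 6.2]
width: 0.0136
```

Run:
```python
from h import *
print(st())
```

```text
[18.9833 66.4558 -1.1614 59.3285 -7.7155 -0.3147  6.2118 -0.077   1.5434
 -0.0212 13.5714]
```

Emit:
{"method": "move_arm", "body": {"commands": [0,0,0,0.01,0,0,1,0,0,0,0.02,0,0,1,0,0,0,0.03,0,0,1,0,0,0,0.04,0,0,1,0,0,0,0.05,0,0,1,0,0,0,0.06,0,0,1,0,0,0,0.07,0,0,1,0,0,0,0.08,0,0,1,0,0,0,0.09,0,0,1,0,0,0,0.1,0,0,1]}}

```text
clock: 19.82
position: [0.5526, 0.0418, 0.0593]
tool_rot: [0.0, 0.999, 0.036, -0.004]
force: [-11.3, -0.8, 9.4]
width: 0.0138
```

Run:
```python
from h import *
print(st())
```

```text
[ 19.8167  66.8912  -1.172   59.3277 -11.3419  -0.018    9.3951  -0.1319
   1.8403  -0.0131  13.7591]
```

Emit:
{"method": "move_arm", "body": {"commands": [0,0,0,0.01,0,0,1,0,0,0,0.02,0,0,1,0,0,0,0.03,0,0,1,0,0,0,0.04,0,0,1,0,0,0,0.05,0,0,1,0,0,0,0.06,0,0,1,0,0,0,0.07,0,0,1,0,0,0,0.08,0,0,1,0,0,0,0.09,0,0,1,0,0,0,0.1,0,0,1]}}

```text
clock: 20.65
position: [0.5529, 0.0418, 0.0594]
tool_rot: [0.0, 0.999, 0.036, -0.005]
force: [-13.6, -0.9, 11.4]
width: 0.014
```

Run:
```python
from h import *
print(st())
```

```text
[ 20.65    67.1726  -1.1714  59.3627 -13.6723   0.1464  11.3785  -0.1702
   2.1398  -0.0363  13.9739]
```

Emit:
{"method": "move_arm", "body": {"commands": [0,0,0,0.01,0,-0.01,1,0,0,0,0.02,0,-0.02,1,0,0,0,0.03,0,-0.03,1,0,0,0,0.04,0,-0.03,1,0,0,0,0.05,0,-0.03,1,0,0,0,0.05,0,-0.03,1,0,0,0,0.05,0,-0.03,1,0,0,0,0.05,0,-0.03,1,0,0,0,0.05,0,-0.03,1,0,0,0,0.05,0,-0.03,1]}}

```text
clock: 21.48
position: [0.5531, 0.0418, 0.0593]
tool_rot: [0.0, 0.999, 0.036, -0.005]
force: [-12.4, -0.3, 8.6]
width: 0.0136
```

Run:
```python
from h import *
print(st())
```

```text
[ 21.4833  67.4499  -1.1548  59.3403 -12.4101   0.5716   8.6116  -0.1628
   1.9931  -0.1386  13.6425]
```

Continue in 0.5 mm command steps.

Emit:
{"method": "move_arm", "body": {"commands": [0,0,0,0.01,0,0,1,0,0,0,0.02,0,0,1,0,0,0,0.03,0,0,1,0,0,0,0.04,0,0,1,0,0,0,0.05,0,0,1,0,0,0,0.06,0,0,1,0,0,0,0.07,0,0,1,0,0,0,0.08,0,0,1,0,0,0,0.08,0,0,1,0,0,0,0.08,0,0,1]}}

```text
clock: 22.32
position: [0.5536, 0.0418, 0.0593]
tool_rot: [0.0, 0.999, 0.036, -0.005]
force: [-12.9, -1.2, 9.6]
width: 0.0134
```

Run:
```python
from h import *
print(st())
```

```text
[ 22.3167  67.9697  -1.1737  59.3338 -12.9331  -0.2621   9.5816  -0.2274
   2.1019  -0.2128  13.4001]
```

Emit:
{"method": "move_arm", "body": {"commands": [0,0,0,0.01,0,0,1,0,0,0,0.02,0,0,1,0,0,0,0.03,0,0,1,0,0,0,0.04,0,0,1,0,0,0,0.05,0,0,1,0,0,0,0.05,0,0,1,0,0,0,0.05,0,0,1,0,0,0,0.05,0,0,1,0,0,0,0.05,0,0,1,0,0,0,0.05,0,0,1]}}

```text
clock: 23.15
position: [0.554, 0.0418, 0.0593]
tool_rot: [0.0, 0.999, 0.036, -0.005]
force: [-14.5, -1.1, 10.3]
width: 0.0136
```

Run:
```python
from h import *
print(st())
```

```text
[ 23.15    68.3033  -1.1906  59.3159 -14.5513  -0.0336  10.339   -0.2519
   2.1715  -0.2216  13.6216]
```

Emit:
{"method": "move_arm", "body": {"commands": [0,0,0,0.01,0,0,1,0,0,0,0.02,0,0,1,0,0,0,0.03,0,0,1,0,0,0,0.04,0,0,1,0,0,0,0.05,0,0,1,0,0,0,0.05,0,0,1,0,0,0,0.05,0,0,1,0,0,0,0.05,0,0,1,0,0,0,0.05,0,0,1,0,0,0,0.05,0,0,1]}}

```text
clock: 23.98
position: [0.5543, 0.0418, 0.0593]
tool_rot: [0.0, 0.999, 0.036, -0.005]
force: [-15.1, -2.8, 11.4]
width: 0.0137
```

Run:
```python
from h import *
print(st())
```

```text
[ 23.9833  68.6408  -1.2602  59.3423 -15.3088  -1.637   11.3636  -0.3087
   2.2206  -0.2405  13.7491]
```

Emit:
{"method": "move_arm", "body": {"commands": [0,0,0,0.01,0,0,1,0,0,0,0.02,0,0,1,0,0,0,0.03,0,0,1,0,0,0,0.04,0,0,1,0,0,0,0.05,0,0,1,0,0,0,0.05,0,0,1,0,0,0,0.05,0,0,1,0,0,0,0.05,0,0,1,0,0,0,0.05,0,0,1,0,0,0,0.05,0,0,1]}}

```text
clock: 24.82
position: [0.5547, 0.0418, 0.0593]
tool_rot: [0.0, 0.999, 0.036, -0.006]
force: [-14.8, -2.2, 12.0]
width: 0.0138
```

Run:
```python
from h import *
print(st())
```

```text
[ 24.8167  69.0171  -1.2443  59.3407 -14.9183  -1.1383  11.9607  -0.2814
   2.3285  -0.2307  13.7989]
```

Emit:
{"method": "move_arm", "body": {"commands": [0,0,0,0.01,0,0,1,0,0,0,0.02,0,0,1,0,0,0,0.03,0,0,1,0,0,0,0.04,0,0,1,0,0,0,0.05,0,0,1,0,0,0,0.05,0,0,1,0,0,0,0.05,0,0,1,0,0,0,0.05,0,0,1,0,0,0,0.05,0,0,1,0,0,0,0.05,0,0,1]}}

```text
clock: 25.65
position: [0.555, 0.0418, 0.0593]
tool_rot: [0.0, 0.999, 0.036, -0.006]
force: [-15.6, -1.8, 12.0]
width: 0.0139
```

Run:
```python
from h import *
print(st())
```

```text
[ 25.65    69.3178  -1.2794  59.3343 -15.7356  -0.6923  12.0446  -0.3714
   2.3718  -0.2095  13.8543]
```

Emit:
{"method": "move_arm", "body": {"commands": [0,0,0,0.01,0,0,1,0,0,0,0.02,0,0,1,0,0,0,0.03,0,0,1,0,0,0,0.04,0,0,1,0,0,0,0.04,0,0,1,0,0,0,0.04,0,0,1,0,0,0,0.04,0,0,1,0,0,0,0.04,0,0,1,0,0,0,0.04,0,0,1,0,0,0,0.04,0,0,1]}}

```text
clock: 26.48
position: [0.5554, 0.0419, 0.0593]
tool_rot: [0.0, 0.999, 0.036, -0.006]
force: [-15.3, -2.3, 11.7]
width: 0.014
```

Run:
```python
from h import *
print(st())
```

```text
[ 26.4833  69.7115  -1.2762  59.3323 -15.3826  -1.1359  11.7223  -0.3536
   2.4013  -0.2515  13.9575]
```

Emit:
{"method": "move_arm", "body": {"commands": [0,0,0,0.01,0,0,1,0,0,0,0.02,0,0,1,0,0,0,0.03,0,0,1,0,0,0,0.04,0,0,1,0,0,0,0.04,0,0,1,0,0,0,0.04,0,0,1,0,0,0,0.04,0,0,1,0,0,0,0.04,0,0,1,0,0,0,0.04,0,0,1,0,0,0,0.04,0,0,1]}}

```text
clock: 27.32
position: [0.5561, 0.0419, 0.0593]
tool_rot: [0.0, 0.999, 0.036, -0.006]
force: [-14.3, -2.2, 10.6]
width: 0.014
```

Run:
```python
from h import *
print(st())
```

```text
[ 27.3167  70.4682  -1.294   59.3245 -14.4158  -1.135   10.5974  -0.3915
   2.2744  -0.243   14.0298]
```

Emit:
{"method": "move_arm", "body": {"commands": [0,0,0,0.01,0,0,1,0,0,0,0.02,0,0,1,0,0,0,0.03,0,0,1,0,0,0,0.04,0,0,1,0,0,0,0.04,0,0,1,0,0,0,0.04,0,0,1,0,0,0,0.04,0,0,1,0,0,0,0.04,0,0,1,0,0,0,0.04,0,0,1,0,0,0,0.04,0,0,1]}}

```text
clock: 28.15
position: [0.5563, 0.0419, 0.0593]
tool_rot: [0.0, 0.999, 0.036, -0.006]
force: [-15.1, -1.6, 10.8]
width: 0.0136
```

Run:
```python
from h import *
print(st())
```

```text
[ 28.15    70.6366  -1.2931  59.3227 -15.209   -0.5279  10.7814  -0.3391
   2.341   -0.2958  13.5952]
```

Emit:
{"method": "move_arm", "body": {"commands": [0,0,0,0.01,0,0,1,0,0,0,0.02,0,0,1,0,0,0,0.03,0,0,1,0,0,0,0.04,0,0,1,0,0,0,0.04,0,0,1,0,0,0,0.04,0,0,1,0,0,0,0.04,0,0,1,0,0,0,0.04,0,0,1,0,0,0,0.04,0,0,1,0,0,0,0.04,0,0,1]}}

```text
clock: 28.98
position: [0.5575, 0.042, 0.0593]
tool_rot: [0.0, 0.999, 0.036, -0.005]
force: [-13.9, -1.6, 8.5]
width: 0.0133
```

Run:
```python
from h import *
print(st())
```

```text
[ 28.9833  71.7787  -1.3182  59.3214 -14.019   -0.556    8.5458  -0.2627
   2.0403  -0.2505  13.3368]
```

Emit:
{"method": "move_arm", "body": {"commands": [0,0,0,0.01,0,0,1,0,0,0,0.02,0,0,1,0,0,0,0.03,0,0,1,0,0,0,0.04,0,0,1,0,0,0,0.04,0,0,1,0,0,0,0.04,0,0,1,0,0,0,0.04,0,0,1,0,0,0,0.04,0,0,1,0,0,0,0.04,0,0,1,0,0,0,0.04,0,0,1]}}

```text
clock: 29.82
position: [0.5579, 0.042, 0.0593]
tool_rot: [0.0, 0.999, 0.036, -0.005]
force: [-12.2, -1.5, 8.9]
width: 0.0138
```

Run:
```python
from h import *
print(st())
```

```text
[ 29.8167  72.2227  -1.3031  59.321  -12.2499  -0.5688   8.8857  -0.3181
   2.0351  -0.2024  13.8338]
```

Emit:
{"method": "move_arm", "body": {"commands": [0,0,0,0.01,0,0,1,0,0,0,0.02,0,0,1,0,0,0,0.03,0,0,1,0,0,0,0.04,0,0,1,0,0,0,0.04,0,0,1,0,0,0,0.04,0,0,1,0,0,0,0.04,0,0,1,0,0,0,0.04,0,0,1,0,0,0,0.04,0,0,1,0,0,0,0.04,0,0,1]}}

```text
clock: 30.65
position: [0.5584, 0.0421, 0.0593]
tool_rot: [0.0, 0.999, 0.036, -0.005]
force: [-12.5, -2.2, 8.9]
width: 0.0136
```

Run:
```python
from h import *
print(st())
im=camera('scene')[:,:,::-1];cv2.imwrite("pics/s8.png",cv2.resize(im[250:350,290:410],None,fx=6,fy=6,interpolation=2))
print(st())
```

```text
[ 30.65    72.7544  -1.3011  59.3318 -12.6748  -1.2496   8.8796  -0.3534
   2.0128  -0.2082  13.643 ]
[ 30.7     72.7228  -1.3091  59.3442 -12.8628  -0.848    9.0081  -0.3235
   2.0231  -0.1833  13.7194]
```

View pics/s8.png

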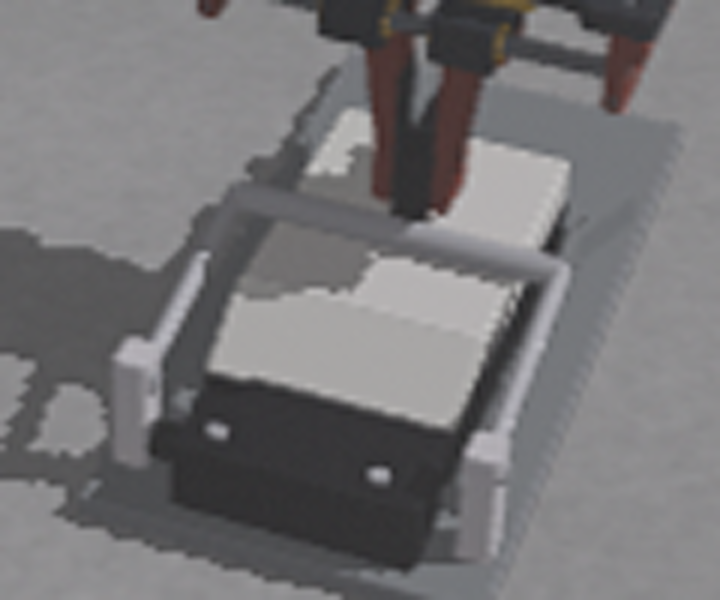

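Emit:
{"method": "move_arm", "body": {"commands": [0,0,0,-0.03,0,-0.01,1,0,0,0,-0.06,0,-0.02,1,0,0,0,-0.09,0,-0.02,1,0,0,0,-0.12,0,-0.02,1,0,0,0,-0.12,0,-0.02,1,0,0,0,-0.12,0,-0.02,1,0,0,0,-0.12,0,-0.02,1,0,0,0,-0.12,0,-0.02,1,0,0,0,-0.12,0,-0.02,1,0,0,0,-0.12,0,-0.02,1]}}

```text
clock: 31.53
position: [0.5584, 0.042, 0.0594]
tool_rot: [0.0, 0.999, 0.036, -0.004]
force: [-7.6, -1.9, 1.4]
width: 0.0141
```

Run:
```python
from h import *
print(st())
```

```text
[31.5333 72.749  -1.316  59.3528 -7.7463 -1.3824  1.4052 -0.1985  1.3985
 -0.2192 14.0943]
```

Emit:
{"method": "move_arm", "body": {"commands": [0,0,0,-0.03,0,0,1,0,0,0,-0.06,0,0,1,0,0,0,-0.08,0,0,1,0,0,0,-0.08,0,0,1,0,0,0,-0.08,0,0,0.55,0,0,0,-0.08,0,0,0.5,0,0,0,-0.08,0,0,0.4,0,0,0,-0.08,0,0,0.3,0,0,0,-0.08,0,0,0.3,0,0,0,-0.08,0,0,0.3]}}

```text
clock: 32.37
position: [0.5617, 0.0424, 0.0607]
tool_rot: [-0.0, 0.999, 0.036, 0.0]
force: [0.3, 0.3, -0.1]
width: 0.0305
```

Run:
```python
from h import *
print(st())
im=camera('scene')[:,:,::-1];cv2.imwrite("pics/s9.png",cv2.resize(im[250:350,290:410],None,fx=6,fy=6,interpolation=2))
```

```text
[32.3667 76.0025 -1.1867 60.7349  0.3467  0.2356 -0.0765 -0.0329  0.1589
 -0.0119 30.4597]
```

View pics/s9.png

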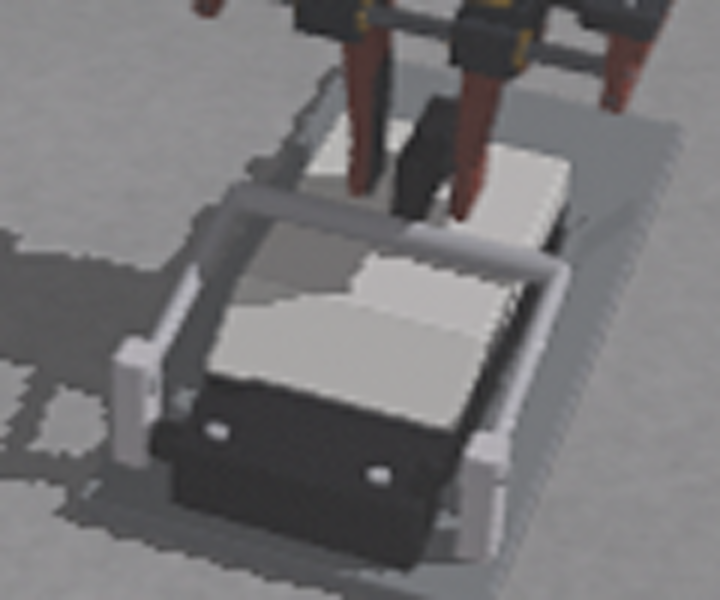

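Emit:
{"method": "move_arm", "body": {"commands": [0,0,0,-0.2,0,-0.3,0.3,0,0,0,-0.3,0,-0.9,0.3,0,0,0,-0.3,0,-2,0.3,0,0,0,-0.3,0,-3.5,0.3,0,0,0,-0.3,0,-5,0.3,0,0,0,-0.3,0,-7,0.3,0,0,0,-0.3,0,-9,0.3,0,0,0,-0.3,0,-11,0.3,0,0,0,-0.3,0,-12,0.3,0,0,0,-0.3,0,-12,0.3]}}

```text
clock: 33.25
position: [0.5601, 0.0422, 0.1838]
tool_rot: [-0.0, 0.999, 0.036, 0.003]
force: [-0.4, 0.0, -0.3]
width: 0.0303
```

Emit:
{"method": "move_arm", "body": {"commands": [0,0,0,0,0.5,0,0.3,0,0,0,-1,3,0,0.3,0,0,0,-1,6,0,0.3,0,0,0,-1,9,0,0.3,0,0,0,-1,12,0,0.3,0,0,0,-1,15,0,0.3,0,0,0,-1,18,0,0.3,0,0,0,-1,21,0,0.3,0,0,0,-1,24,0,0.3,0,0,0,-1,25,0,0.3]}}

```text
clock: 34.08
position: [0.5658, -0.2114, 0.179]
tool_rot: [0.0, 0.999, 0.035, -0.001]
force: [-0.7, -0.2, 0.2]
width: 0.0306
```

Run:
```python
from h import *
print(st())
im=camera('scene')[:,:,::-1];cv2.imwrite("pics/s10f.png",im);cv2.imwrite("pics/s10.png",cv2.resize(im[250:350,290:410],None,fx=6,fy=6,interpolation=2))
im=camera('top')[:,:,::-1];cv2.imwrite("pics/t10f.png",im);cv2.imwrite("pics/t10.png",cv2.resize(im[145:245,220:330],None,fx=6,fy=6,interpolation=2))
```

```text
[  34.0833   61.5437 -254.6628  178.9837   -0.715    -0.1537    0.1717
   -0.0057    0.1391    0.0125   30.6311]
```

View pics/s10.png

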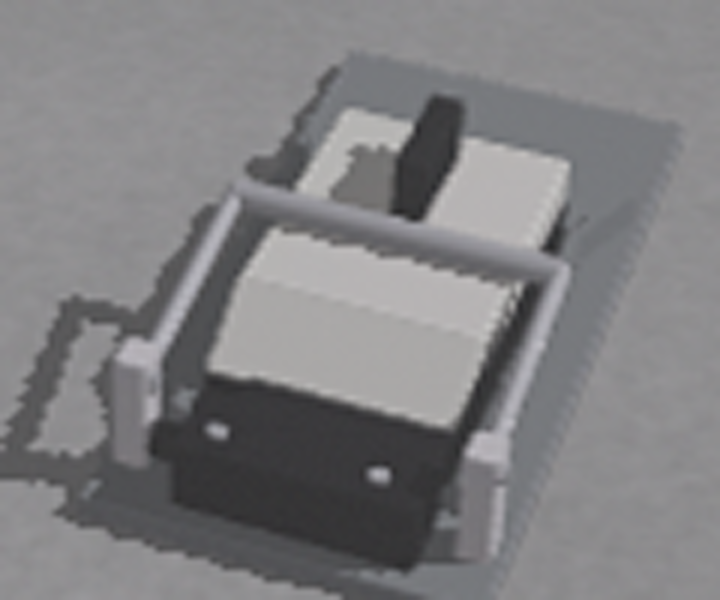

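View pics/t10.png

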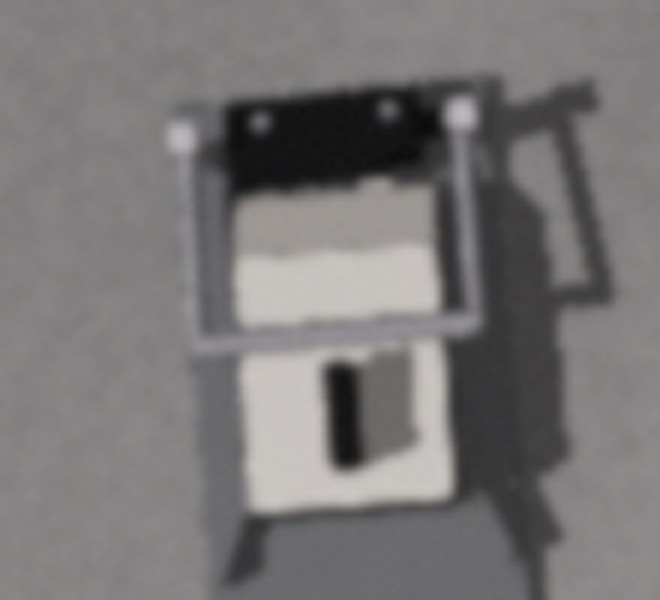

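View pics/t10f.png

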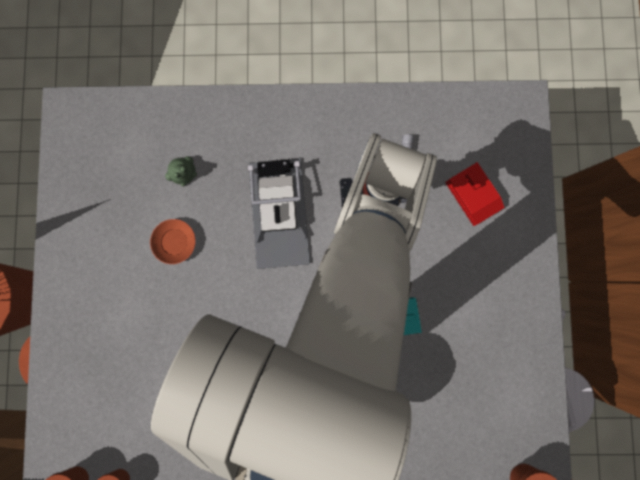

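Run:
```python
from h import *
f=lambda l,s,o:(np.array(l)+.5)/s-.5+np.array(o)
def td(p):
    a=np.radians(DY);d=p[:,:2]-DO;return np.c_[d@[np.cos(a),np.sin(a)],d@[-np.sin(a),np.cos(a)]]*1e3
print('rear+150',td(ray('top',f([(250,515),(455,501)],6,(220,145)),.054))+[150,0])
print('front edge',td(ray('top',f([(236,192),(434,184)],6,(220,145)),.034)))
print('scene front edge',td(ray('scene',f([(208,374),(455,428)],6,(290,250)),.034)))
print('scene rear+150',td(ray('scene',f([(348,108),(570,158)],6,(290,250)),.054))+[150,0])
a=cv2.imread('pics/s8.png').astype(int);b=cv2.imread('pics/s10.png').astype(int)
print(np.abs(a-b)[330:450,180:480].mean())
for n in('scene','top'):
    a=cv2.imread(f'pics/{n}0.png').astype(int)
    b=cv2.imread(f'pics/{n[0]}10f.png').astype(int)
    for nm,(x,y,w,h) in ({'frog':(440,335,60,65),'saucer':(460,290,70,50),'nozzle':(160,265,90,50)} if n=='scene' else {'frog':(160,150,60,45),'saucer':(145,215,55,55)}).items(): print(n,nm,np.abs(a-b)[y:y+h,x:x+w].mean())
```

```text
rear+150 [[ 69.8806  47.5455]
 [ 68.4759 -46.6712]]
front edge [[ 75.5232  45.9639]
 [ 71.39   -47.4111]]
scene front edge [[ 73.9528 -47.8926]
 [ 66.7161  44.3848]]
scene rear+150 [[ 72.7996 -46.7658]
 [ 70.4758  45.2565]]
2.376851851851852
scene frog 0.8035897435897436
scene saucer 1.1375238095238096
scene nozzle 7.036
top frog 1.19
top saucer 1.1828099173553719
```

View pics/s10f.png

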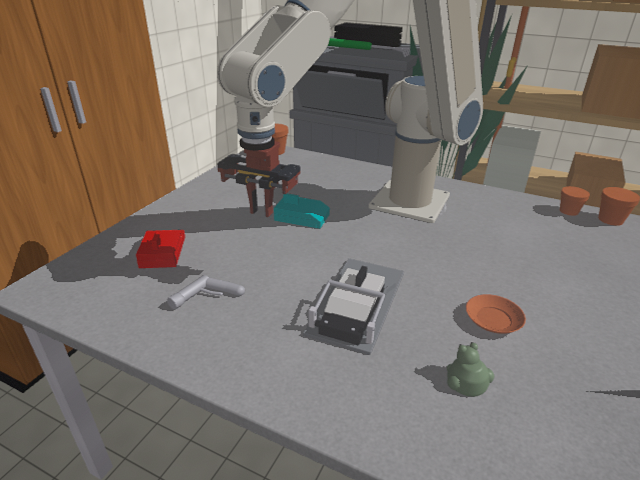

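The tray lies in the dock at about (350,310) with the bail on its lid. The nozzle (205,290), saucer (495,315) and frog (470,370) are where they started, and the arm is clear.

```bash
python3 -c "
from plant import manip
print(manip.job_done())"
```

```text
the job is handed in; nothing more can be done
None
```

I gripped the white-lidded tray by its fin and set it down between the dock's lead-ins. I pushed it sloping end first under the bail in small steps until the switch snapped over, then eased off the push and let go. I handed the job in at about 34 s with the arm well clear.

**Click:** I judged this by force alone, because the switch body hides the plunger.
- The lever bore on the plunger with the tray front at about 66.7 mm along dock x.
- The push peaked at about 15.5 N near 69.7 mm, then fell to about 12.3 N. That puts the click at about 70.3–70.9 mm.
- I stopped at 72.7 mm, an estimated 2 mm past the click.

**After letting go:** The bail bar lies on the flat lid, and the tray's corners are at the same pixels as before release. Finding the tray front from the camera edges was less exact: single corners gave 67–76 mm and edge averages about 69–73 mm. These don't contradict the 72.7 mm, but they can't confirm the overshoot to the millimetre.

**Bystanders:** The frog and saucer match the first pictures almost pixel for pixel. The nozzle patch differed more, probably from shadow changes; it looks to be in the same place by eye in the last scene view.

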